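# Bearing check on the key deburring machine

## Task

The oil pot has been left on the deburring machine's bearing housing, over the measuring spot: lift it off (it has a handle for that), keep it upright and set it down gently on the round mat, wholly inside the mat's edge, and let go. Then take the yellow vibration pen from its stand and hold it upright with its sprung tip on the white spot in the red ring on the housing, pressed lightly so that the tip is pushed about half way in. Finish while still holding the pen pressed there; leave everything else on the bench where it is.

Things in the scene. Friction and masses are not known exactly. Their poses are not given: they have to be found in the camera images.
- machine: Teal bench deburring machine, fixed, about 160 mm deep, 310 mm wide. Origin: on the bench under the centre of its bearing housing, z up; the housing is a 110 x 110 mm block with a level bright metal top 110 mm above the bench. Dark ribbed motor to its own +y (top at 116 mm), brass brush wheel under a red guard to its -y (top at 131 mm, the machine's highest part).
- spot (a point): Centre of the measuring spot on top of the bearing housing (110 mm above the bench): a white dot 16 mm across in a red ring 32 mm across. At the start the oil pot stands over it.
- oil_pot: Closed red pot, rigid, 0.25 to 0.5 kg, 76 mm across, body 84 mm tall, standing on the housing at the start. Origin: centre of its underside, z up. Fixed arch handle along its x: black bar 74 mm long (x), 12 wide (y), 14 high, top at 132 mm; at least 34 mm free below it; uprights at x = +-34 mm, 62 mm clear between. Thin spout towards +x, its tip 80 mm out, 122 mm up.
- pot_handle (a point): Centre of the oil pot's handle bar, 125 mm above its underside; x along the bar, so the fingers close along y.
- mat: Round black rubber mat with a yellow edge, 140 mm across, 4 mm thick, fixed; origin: centre of its underside on the bench. It lies to the left or the right of the machine, on the side where the pen stand is not. The pot's foot is to be wholly on it (pot centre within 32 mm of the mat centre).
- pen_stand: Pen stand, fixed: a 70 x 70 mm block 85 mm high (black below, grey above) with an upright hole in the middle in which the pen stands; origin: centre of its underside. The hole is 25 mm wide and 33 mm deep down to a ledge; below the ledge it narrows to 17 mm.
- pen: Yellow round vibration pen, 0.06 to 0.12 kg, 150 mm long. Origin: end of the relaxed tip; z along the pen, up, away from the tip. Brass sprung pin 7 mm across from 0 to 14 mm, steel neck 12 mm across to 40 mm, yellow barrel 22 mm across to 150 mm. Starts upright in the stand, tip end 12 mm above the bench: the top 77 mm shows, and it is out of the stand once raised 75 mm.
- pen_grip (a point): Grip point on the pen's axis, 105 mm from the relaxed tip end; 45 mm below the pen's top and 32 mm above the stand's top while it stands there. Round: may be gripped at any yaw. A grip of 30 N or so holds it without slipping.
- tip_end (a point): End of the pen's sprung tip; moves with the tip.
- pen_tip (a joint): How far the pen's sprung tip is pushed in: 0 = fully out, 0.010 m = fully in. The spring starts to give at 1.6 N and rises 0.45 N per mm: about 3.8 N half way (5 mm), 6.1 N fully in, after which it is solid.
- padlock: Bystander, loose: brass padlock with steel shackle, 46 x 26 x 74 mm tall, standing. Origin at its underside.
- lock_cylinder: Bystander, loose: brass lock cylinder lying flat, 70 x 30 x 28 mm. Origin at its underside.
- pin_jar: Bystander, loose: jar with orange cap, 60 mm across, 90 mm tall. Origin at its underside.
- screwdriver: Bystander, loose: screwdriver lying on the bench beyond the machine. Origin at its underside.
- tape: Bystander, loose: roll of blue tape lying flat, 90 mm across, 24 mm high. Origin at its underside.
Not all that is in view belongs to the job. What is shaped like the oil_pot but orange or purple is not meant.

How it is judged (in metres and radians):
On the way, in this order (a step that is already met when the one before it is completed fails the run):
1. the oil pot stands upright on the mat, let go (horizontal distance between oil_pot and mat below 0.032 m and z of oil_pot in the frame of mat below 0.01 m and angle between oil_pot's own z axis and vertical below 0.1 rad and contact force between oil_pot and mat above 0.5 N and contact force between the fingers and oil_pot below 0.1 N and linear speed of oil_pot below 0.03 m/s), for 0.3 s.
2. the pen has been lifted clear of its stand in the fingers (contact force between the fingers and pen above 1 N and z of tip_end in the frame of pen_stand above 0.085 m), for 0.1 s.
At the end, for the whole second after the job is handed in: Pen held in the fingers, within 8 deg of upright, at rest, touching neither stand nor pot; tip within 8 mm of the spot centre, pressed with 1 to 12 N, pushed in 1.5 to 9.2 mm. Oil pot upright on the mat, centre within 32 mm of the mat centre, released, at rest (all of step 1 and horizontal distance between tip_end and spot below 0.008 m and contact force between pen and machine between 1 and 12 N and value of joint pen_tip between 0.0015 and 0.0092 m and angle between pen's own z axis and vertical below 0.14 rad and z of tip_end in the frame of machine above 0.105 m and contact force between the fingers and pen above 1 N and contact force between pen and pen_stand below 0.1 N and contact force between pen and oil_pot below 0.1 N and linear speed of pen below 0.02 m/s); the arm keeps its last pose, push and grip.
It fails at once if the oil pot is tipped by more than 30 degrees (angle between oil_pot's own z axis and vertical above 0.52 rad).
It fails at once if the oil pot is dropped or rammed on the mat (over 60 N) (contact force between oil_pot and mat above 60 N).
It fails at once if the oil pot is let fall (faster than 0.4 m/s while not in the fingers, a drop of about 8 mm) (contact force between the fingers and oil_pot below 0.1 N and linear speed of oil_pot above 0.4 m/s).
It fails at once if the pen is rammed on the machine (over 25 N) (contact force between pen and machine above 25 N).
It fails at once if a bystander is moved by more than 30 mm (distance of any of padlock, lock_cylinder, pin_jar, screwdriver, tape from where it was at the start of the episode above 0.03 m).
It also fails if it takes over 61 s, if anything falls off the work surface, if the arm or the gripper's body presses on something with over 40 N, if the wrist force passes 120 N, or if a joint passes its speed limit or range.

## Robot

A 7-joint arm with a two-finger parallel gripper is mounted at the origin on the work surface. World frame = base frame: x ahead of the robot, y to its left, z up, the work surface at z = 0. Lengths are in m, angles in degrees, forces in N, time in s.
With the tool pointing down it reaches from about 0.425 to 0.875 m from the base axis. Payload 4.7 kg.
Tool frame: the origin (TCP) lies at the very end of the fingers, on their centre line; the grasp point (between the pads) lies 19 mm behind it (env.grasp_offset is the distance from the TCP to the grasp point, in m); z points along the fingers, y is the line along which they close (so a half turn about z gives the same grasp; the last joint's range is limited). The gripper opens to 87 mm and grips with 3 to 60 N. Pads are 19 mm wide; open, the fingers measure 117 mm over their backs; the gripper's body (75 mm by 190 mm) begins 51 mm behind the grasp point.
Start: joints at [0.808, 18.392, -4.016, 83.108, 1.295, 78.541, -3.26], TCP at [0.65, -0, 0.223] pointing down, gripper open.
Joint ranges: [-163.93, 163.93], [-17.29, 119.83], [-79.2, 71.16], [3.27, 140.29], [-89.18, 269.18], [5.43, 117.66], [-154.24, 154.24]. Speed limits (degrees/s): [147.25, 147.25, 180, 180, 180, 180, 180].

## Interface

Orientations are given as [roll, pitch, yaw] about the fixed x, y, z axes, in that order (R = Rz(yaw) Ry(pitch) Rx(roll)).
In Python, from cell import env gives the robot as it stands. The module is installed in compiled form; this text tells all that it offers.
- The arm moves only by the tool drive_tool, never from a script. Its argument "moves" is one flat list of numbers, 5 for each row, row after row: the shift along the tool's x, y, z in units of 40 mm (1.0 is 40 mm), then the turn about the tool's z in units of 10 degrees (1.0 is 10 degrees), then the finger opening in mm, from 0 to 87. A call has 1 to 5 rows; each row is the pose to reach, as a shift and turn from the pose commanded when the call began, along the tool's axes at that moment; what a row does not reach only later rows make up. A row lasts 1/8 s, in which the tool goes at most 62.5 mm and 10.7 degrees, less where a joint would pass 70% of its speed; a pose out of reach is approached as far as the arm can. A call with a gripper value outside its range is refused whole. The fingers move at their own pace and stop on an object; "squeeze" is the grip in N (left out, the last holds). Time passes only in rows, so rows that repeat a pose let the fingers close. It gives the time, the measured TCP pose, the force, the opening and the grip force at its end, in the units of the state.
- env.get_obs(): the state, without advancing time (a new reading comes with each control period).
- env.read_camera(name): name is "scene" or "side" or "wrist"; returns (picture, depth): 384x512x3 uint8, red, green, blue; 384x512 float32, m along the optical axis (not along the pixel's ray), 0 where there is no reading.
- env.camera_model(name): a dict with "K" (3x3 intrinsics, pixels), "rvec" (rotation vector, rad) and "tvec" (3), from world to camera coordinates, as OpenCV has them; the wrist camera has in their place "tool_from_camera" (4x4, takes a point from camera to tool coordinates, whose origin is the TCP and whose axes are the flange's). Camera axes: x right, y down, z forward; pixel columns grow to the right and rows downward; lengths in m; the calibration is good to about 2 mm. A picture is of the moment at which its call begins: read the wrist's pose just before it. camera_model takes no time and is no camera call.
- env.sign_off(): hands the job in; it is judged then, once.
The state is a dict: "time_s": time; "qpos": joint angles; "joint_velocities": joint speeds; "effort": joint torques, N m; "tool_pos": TCP position; "tool_rot": TCP orientation; "force": force on the tool from outside, world axes, zero at the start; "wrist_torque": the same for the moment, N m; "grip_width": finger opening in m; "grasp_force": force on a finger pad.
Only numpy, scipy, OpenCV 4.12 (cv2) and the standard library are available. Lean on these libraries where they do the work, as an engineer would, in place of code of your own. Each camera call takes 0.05 s, during which the arm holds its last target. There are 200 camera calls.

## Working session

There is one attempt and no reset: what is moved stays moved. The work goes in short steps, Python scripts to look and compute and a tool call to move; the robot and the scene stay as the last step left them, time stands still between calls to the robot, and variables do not carry over. Pictures are saved under pics/ and viewed, at most 10 in all, crops included, and the job is handed in when it is done.

Besides the shell and the picture viewer there is one more tool, called after "Request:" by a JSON object that holds its "method" and its "body". drive_tool: Moves the arm, as the interface text tells. Its arguments: {"type":"object","properties":{"moves":{"type":"array","items":{"type":"number"}},"squeeze":{"type":"number"}},"required":["moves"]}

```bash
mkdir -p pics; ls
cat > h.py <<'E'
import numpy as np, cv2
from cell import env
from scipy.spatial.transform import Rotation as Ro
def cam(n):
    m=env.camera_model(n); K=np.array(m["K"])
    if n=="wrist":
        o=env.get_obs(); T=np.eye(4); T[:3,:3]=Ro.from_euler("xyz",o["tool_rot"],degrees=True).as_matrix(); T[:3,3]=o["tool_pos"]
        W=T@np.array(m["tool_from_camera"])
    else:
        R=cv2.Rodrigues(np.array(m["rvec"],float))[0]; W=np.eye(4); W[:3,:3]=R.T; W[:3,3]=-R.T@np.array(m["tvec"],float).ravel()
    im,d=env.read_camera(n)
    return im,d,K,W
def cloud(d,K,W):
    v,u=np.mgrid[:d.shape[0],:d.shape[1]]
    P=np.stack([(u-K[0,2])/K[0,0]*d,(v-K[1,2])/K[1,1]*d,d],-1)
    return P@W[:3,:3].T+W[:3,3]
def ray(u,v,z,K,W):
    r=W[:3,:3]@np.array([(u-K[0,2])/K[0,0],(v-K[1,2])/K[1,1],1]); return W[:3,3]+r*(z-W[2,3])/r[2]
E
python3 - <<'E'
from h import *
print(env.get_obs())
for n in ("scene","side","wrist"):
    im,d,K,W=cam(n); cv2.imwrite(f"pics/{n}.png",im[...,::-1]); np.savez(f"{n}.npz",im=im,d=d,K=K,W=W); print(n,W[:3,3].round(3),W[:3,2].round(2))
a=[cv2.imread(f"pics/{n}.png") for n in("scene","side")]
E
```

```text
pics
{'time_s': 0.0, 'qpos': array([ 0.80949709, 18.43808186, -4.01482159, 83.17596757,  1.2965417 ,
       78.54081493, -3.25826624]), 'joint_velocities': array([-0.03750186,  0.03303222,  0.0439073 , -0.0452075 ,  0.06422011,
        0.02920545,  0.02676374]), 'effort': array([-2.58547143e-04, -4.91284704e+01, -4.03903294e-01, -3.12526345e+01,
       -6.40594075e-02,  4.37659642e-02,  1.61017233e-04]), 'tool_pos': array([ 6.49437667e-01, -8.73165397e-05,  2.21463178e-01]), 'tool_rot': array([-1.79890463e+02,  7.56357379e-03,  9.00016511e+01]), 'force': array([-0.54530859,  0.33346101, -0.39665791]), 'wrist_torque': array([-0.01681555, -0.00787844, -0.04115534]), 'grasp_force': 0.0, 'grip_width': 0.08700883450534598}
scene [1.158 0.623 0.764] [-0.57 -0.58 -0.58]
side [ 0.494 -1.135  0.831] [ 0.06  0.86 -0.5 ]
wrist [0.65  0.068 0.383] [-0.   -0.25 -0.97]
```

View pics/scene.png

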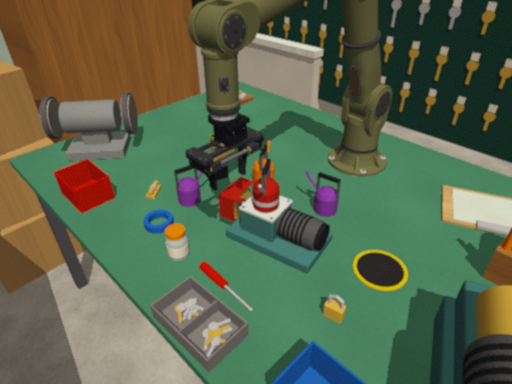

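View pics/side.png

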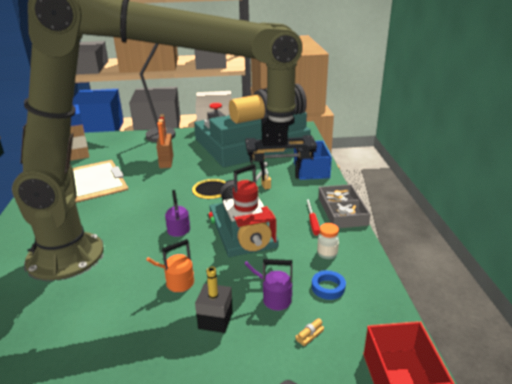

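Candidates for the oil pot:
- Red pot on the housing: scene (265,195), side (243,200). This is the one to take.
- Orange pot: scene (264,155), side (178,272). Not meant.
- Purple pots: scene (188,190) and (325,195), side (277,290) and (177,220). Not meant.
- Red guard: scene (237,200). Part of the machine.

The mat is at scene (380,270). The pen stand is at side (213,305), with the pen at (212,283).

Run:
```python
from h import *
def hsv(im): return cv2.cvtColor(im,cv2.COLOR_RGB2HSV)
for n in("scene","side"):
    f=np.load(n+".npz"); im,d,K,W=[f[k] for k in("im","d","K","W")]
    P=cloud(d,K,W); H=hsv(im); z=P[...,2]; ok=d>0
    box=np.zeros(d.shape,bool)
    if n=="scene": box[165:225,235:300]=1
    else: box[160:225,220:275]=1
    red=((H[...,0]<6)|(H[...,0]>174))&(H[...,1]>150)&(H[...,2]>60)&box&ok
    q=P[red&(z>.14)]; print(n,"red pot",len(q),q.min(0).round(3),q.max(0).round(3),np.median(q,0).round(3))
    h=P[box&ok&(z>.222)&(z<.26)&(H[...,2]<70)]; print(" handle",len(h)); 
    if len(h): print(h.min(0).round(3),h.max(0).round(3),np.median(h,0).round(3)); c=np.cov(h[:,:2].T);w,v=np.linalg.eigh(c);print(v[:,1],np.sqrt(w))
    yel=(abs(H[...,0].astype(int)-27)<6)&(H[...,1]>150)&(H[...,2]>120)&ok
    m=yel&(z<.015)&(z>-.01)&(P[...,0]<1)&(P[...,1]>.1)
    q=P[m].astype(np.float32); c,r=cv2.minEnclosingCircle(q[:,:2]) if len(q) else (0,0); print(" mat",len(q),c,r,np.median(q,0) if len(q) else 0)
    m=yel&(z>.1)&(z<.18)&(P[...,1]<-.05)&(P[...,0]<.8)
    q=P[m]; print(" pen",len(q),q.min(0).round(3) if len(q) else 0,q.max(0).round(3) if len(q) else 0,np.median(q,0).round(3) if len(q) else 0)
    teal=(abs(H[...,0].astype(int)-90)<8)&(H[...,1]>90)&ok&(z<.12)&(z>.01)&(abs(P[...,0]-.65)<.25)&(abs(P[...,1])<.25)
    q=P[teal&(z>.04)]; print(" teal",len(q),q.min(0).round(3),q.max(0).round(3))
im=cv2.imread("pics/scene.png")[150:280,170:340]; a=cv2.resize(im,None,fx=3,fy=3,interpolation=2)
im=cv2.imread("pics/side.png")[150:330,150:310]; b=cv2.resize(im,(346,390),interpolation=2)
cv2.imwrite("pics/c1.png",cv2.resize(np.hstack([a,b]),(800,365)))
```

```text
scene red pot 441 [0.525 0.018 0.147] [0.59  0.081 0.196] [0.566 0.062 0.176]
 handle 110
[ 0.537 -0.008  0.224] [0.607 0.066 0.253] [0.599 0.013 0.241]
[-0.62091023  0.78388168] [0.00995318 0.03146428]Traceback (most recent call last):
  File "<stdin>", line 15, in <module>
cv2.error: OpenCV(4.12.0) /io/opencv/modules/imgproc/src/shapedescr.cpp:201: error: (-215:Assertion failed) count >= 0 && (depth == CV_32F || depth == CV_32S) in function 'minEnclosingCircle'
```

View pics/wrist.png

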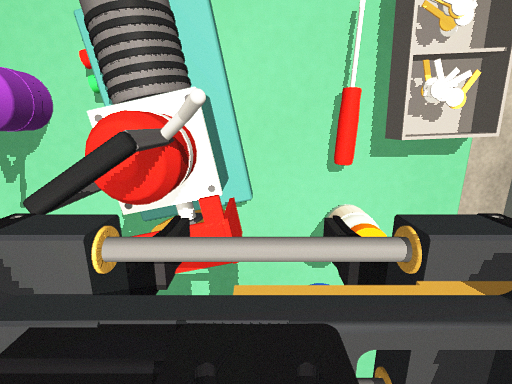

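The wrist view shows the red pot at (140,155). Its black handle runs from (30,205) to (160,135), and the spout points up-right to (200,95). The white housing is underneath, the motor is towards +y and the guard is at (210,230).

Run:
```python
from h import *
def hsv(im): return cv2.cvtColor(im,cv2.COLOR_RGB2HSV)
def st(t,q):
    print(t,len(q)); 
    if len(q)>5:
        print("   ",q.min(0).round(3),q.max(0).round(3),np.median(q,0).round(3)); (c,s,a)=cv2.minAreaRect(q[:,:2].astype(np.float32)); print("    rect",np.round(c,3),np.round(s,3),round(a,1))
f=np.load("wrist.npz"); im,d,K,W=[f[k] for k in("im","d","K","W")]
P=cloud(d,K,W);H=hsv(im);z=P[...,2];ok=d>0
b=np.zeros(d.shape,bool);b[:212,:230]=1
st("w handle",P[ok&b&(z>.226)&(z<.26)&(H[...,2]<80)])
st("w spout",P[ok&b&(z>.2)&(H[...,2]>100)&(H[...,1]<60)])
st("w housing",P[ok&b&(abs(z-.11)<.006)&(H[...,1]<60)&(H[...,2]>120)])
st("w red",P[ok&b&(z>.18)&(z<.2)&(H[...,1]>150)])
for n in("scene","side"):
    f=np.load(n+".npz"); im,d,K,W=[f[k] for k in("im","d","K","W")]
    P=cloud(d,K,W); H=hsv(im); z=P[...,2]; ok=(d>0)&(P[...,0]>.3)&(P[...,0]<1)
    hu=H[...,0].astype(int)
    yel=(abs(hu-27)<6)&(H[...,1]>120)&(H[...,2]>100)&ok
    st(n+" mat",P[yel&(abs(z)<.02)&(P[...,1]>.1)])
    st(" pen",P[yel&(z>.09)&(z<.18)&(P[...,1]<-.05)])
    st(" standtop",P[ok&(abs(z-.085)<.006)&(P[...,1]<-.1)&(H[...,1]<60)])
    b=np.zeros(d.shape,bool)
    if n=="scene": b[140:225,235:300]=1
    else: b[160:225,225:275]=1
    st(" handle",P[ok&b&(z>.226)&(z<.26)&(P[...,1]>0.0)])
    st(" housing",P[ok&(abs(z-.11)<.006)&(H[...,1]<60)&(H[...,2]>120)&(abs(P[...,1]-.05)<.12)])
im=cv2.imread("pics/scene.png")[140:250,180:340]; a=cv2.resize(im,(480,330),interpolation=2)
im=cv2.imread("pics/side.png")[150:330,150:310]; b=cv2.resize(im,(294,330),interpolation=2)
cv2.imwrite("pics/c1.png",np.hstack([a,b]))
```

```text
w handle 3085
    [0.519 0.017 0.226] [0.586 0.063 0.244] [0.556 0.041 0.241]
    rect [0.552 0.04 ] [0.074 0.012] 32.6
w spout 713
    [0.578 0.055 0.2  ] [0.622 0.086 0.238] [0.61  0.076 0.222]
    rect [0.602 0.071] [0.047 0.011] 30.5
w housing 6241
    [ 0.483 -0.024  0.104] [0.613 0.175 0.116] [0.55  0.083 0.11 ]
    rect [0.539 0.081] [0.111 0.2  ] 11.5
w red 3770
    [0.522 0.007 0.18 ] [0.601 0.073 0.2  ] [0.559 0.036 0.188]
    rect [0.558 0.039] [0.065 0.076] 82.0
scene mat 643
    [ 0.36   0.224 -0.003] [0.879 0.428 0.018] [0.459 0.363 0.004]
    rect [0.625 0.331] [0.145 0.531] 82.4
 pen 22
    [ 0.452 -0.317  0.095] [ 0.533 -0.054  0.164] [ 0.457 -0.307  0.156]
    rect [ 0.491 -0.185] [0.275 0.01 ] 74.3
 standtop 158
    [ 0.322 -2.1    0.079] [ 0.779 -0.141  0.091] [ 0.642 -0.761  0.085]
    rect [ 0.628 -1.101] [0.362 1.969] 7.6
 handle 176
    [0.519 0.001 0.226] [0.62  0.088 0.26 ] [0.581 0.038 0.241]
    rect [0.573 0.054] [0.087 0.091] 75.6
 housing 498
    [ 0.482 -0.015  0.104] [0.612 0.103 0.116] [0.577 0.068 0.11 ]
    rect [0.547 0.039] [0.112 0.117] 11.6
side mat 192
    [ 0.368  0.279 -0.007] [0.635 0.437 0.008] [0.42  0.341 0.002]
    rect [0.493 0.377] [0.254 0.154] 17.7
 pen 220
    [ 0.439 -0.328  0.09 ] [ 0.46  -0.303  0.162] [ 0.45  -0.322  0.126]
    rect [ 0.45  -0.317] [0.022 0.021] 33.5
 standtop 547
    [ 0.322 -0.362  0.079] [ 0.644 -0.102  0.091] [ 0.454 -0.324  0.083]
    rect [ 0.491 -0.218] [0.261 0.236] 28.1
 handle 130
    [0.519 0.012 0.227] [0.62  0.082 0.242] [0.554 0.035 0.236]
    rect [0.571 0.05 ] [0.118 0.015] 32.9
 housing 248
    [ 0.484 -0.028  0.104] [0.603 0.098 0.115] [0.512 0.023 0.108]
    rect [0.548 0.042] [0.112 0.123] 11.1
```

View pics/c1.png

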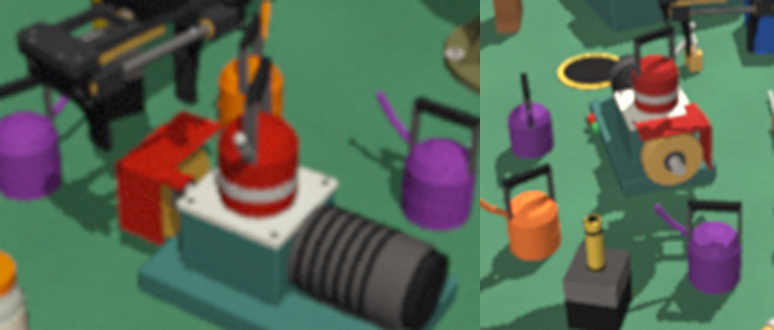

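Measured so far, all consistent with the given sizes:
- Handle: (0.552, 0.040), yaw 32.6°, top 0.242.
- Machine yaw: 11.5°.
- Pen: (0.450, −0.316).

I'll go above the handle.

Request:
{"method": "drive_tool", "body": {"moves": [0,0,-1.5,1,87,0.5,-1.2,-1.75,2,87,1,-2.45,-1.75,3,87,1,-2.45,-1.75,4,87,1,-2.45,-1.75,5,87], "squeeze": 40}}

```text
time_s: 0.78
tool_pos: [0.5512, 0.0403, 0.2927]
tool_rot: [180.0, -0.0, 39.7]
force: [0.6, -1.3, 0.7]
grip_width: 0.0871
grasp_force: 0.0
```

Run:
```python
from h import *
for n in("scene","side"):
    f=np.load(n+".npz"); im,d,K,W=[f[k] for k in("im","d","K","W")]
    H=cv2.cvtColor(im,cv2.COLOR_RGB2HSV);hu=H[...,0].astype(int);P=cloud(d,K,W)
    m=((abs(hu-27)<6)&(H[...,1]>120)&(H[...,2]>100)&(abs(P[...,2])<.02)&(np.hypot(P[...,0]-.43,P[...,1]-.36)<.1))
    p=np.array([ray(u,v,.004,K,W)[:2] for v,u in np.argwhere(m)],np.float32)
    c,r=cv2.minEnclosingCircle(p); print(n,len(p),np.round(c,4),round(r,4))
o=env.get_obs();print(o["tool_pos"],o["tool_rot"])
```

```text
scene 600 [0.4392 0.3579] 0.0734
side 190 [0.4405 0.3533] 0.0736
[0.55121109 0.04033107 0.29269579] [ 1.79982654e+02 -5.60448306e-03  3.97208298e+01]
```

Mat centre is about (0.440, 0.356). Next I turn 7.3°, descend onto the bar and close.

Request:
{"method": "drive_tool", "body": {"moves": [0,0,0.4,0.73,87,0,0,1.3,0.73,87,0,0,1.9,0.73,87,0,0,1.9,0.73,60,0,0,1.9,0.73,40]}}

```text
time_s: 1.4
tool_pos: [0.5526, 0.04, 0.2176]
tool_rot: [180.0, -0.1, 32.7]
force: [1.3, -0.1, 0.3]
grip_width: 0.0743
grasp_force: 0.0
```

Request:
{"method": "drive_tool", "body": {"moves": [0,0,0,0,20,0,0,0,0,5,0,0,0,0,5,0,0,0,0,5]}}

```text
time_s: 1.9
tool_pos: [0.5521, 0.04, 0.2167]
tool_rot: [180.0, -0.0, 32.7]
force: [0.2, 0.2, 0.4]
grip_width: 0.0351
grasp_force: 0.0
```

Request:
{"method": "drive_tool", "body": {"moves": [0,0,0,0,5,0,0,0,0,5,0,0,0,0,5,0,0,0,0,5]}}

```text
time_s: 2.4
tool_pos: [0.5519, 0.0402, 0.2165]
tool_rot: [-180.0, 0.0, 32.7]
force: [-0.5, 0.7, -0.5]
grip_width: 0.0115
grasp_force: 40.0
```

Request:
{"method": "drive_tool", "body": {"moves": [0,0,0,0,5,0,0,-0.3,0,5,0,0,-0.8,0,5,0,0,-1.3,0,5]}}

```text
time_s: 2.9
tool_pos: [0.5519, 0.0397, 0.2693]
tool_rot: [180.0, 0.0, 32.7]
force: [0.1, -0.0, -3.2]
grip_width: 0.0117
grasp_force: 40.0
```

Request:
{"method": "drive_tool", "body": {"moves": [0.1,-0.4,-0.25,0,5,0.3,-1.2,-0.25,0,5,0.5,-2.2,-0.25,0,5,0.75,-3.2,-0.25,0,5,1,-4.2,-0.25,0,5]}}

```text
time_s: 3.52
tool_pos: [0.4934, 0.2053, 0.2784]
tool_rot: [-180.0, 0.0, 32.8]
force: [0.5, 0.1, -2.7]
grip_width: 0.0114
grasp_force: 40.0
```

Request:
{"method": "drive_tool", "body": {"moves": [0.23,-1,0,0,5,0.46,-2,0,0,5,0.7,-3,0,0,5,0.86,-3.7,0,0,5,0.91,-3.96,0,0,5]}}

```text
time_s: 4.15
tool_pos: [0.4375, 0.3586, 0.2782]
tool_rot: [-179.9, 0.1, 33.0]
force: [-0.4, -0.0, -3.3]
grip_width: 0.0116
grasp_force: 40.0
```

Run:
```python
from h import *
o=env.get_obs();print(o["tool_pos"],o["tool_rot"],o["force"])
im,d,K,W=cam("wrist"); cv2.imwrite("pics/w2.png",im[...,::-1])
H=cv2.cvtColor(im,cv2.COLOR_RGB2HSV);hu=H[...,0].astype(int);P=cloud(d,K,W);z=P[...,2];v=np.mgrid[:384,:512][0]
m=(abs(hu-27)<6)&(H[...,1]>120)&(H[...,2]>100)&(abs(z)<.02)&(np.hypot(P[...,0]-.44,P[...,1]-.356)<.1)
q=P[m][:,:2]; print(len(q))
if len(q)>20:
    A=np.c_[2*q,np.ones(len(q))]; s=np.linalg.lstsq(A,(q**2).sum(1),rcond=None)[0]; print(s[:2],np.sqrt(s[2]+s[:2]@s[:2]))
```

```text
[0.43753233 0.35856488 0.27821038] [-1.79943043e+02  5.96536241e-02  3.29649522e+01] [-4.25277593e-01 -5.04659095e-04 -3.31641710e+00]
838
[0.43957847 0.3569999 ] 0.06585373076189104
```

View pics/w2.png

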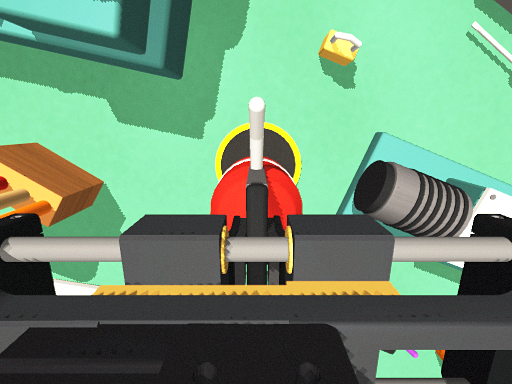

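The pot hangs upright over the mat. The yellow ring is at (258,160), and the wrist fit of the mat gives (0.440, 0.357). Lowering.

Request:
{"method": "drive_tool", "body": {"moves": [0,0,0.8,0,5,0,0,1.8,0,5,0,0,2.8,0,5,0,0,3.6,0,5,0,0,4.0,0,5]}}

```text
time_s: 4.82
tool_pos: [0.4398, 0.3537, 0.1166]
tool_rot: [179.9, 0.2, 32.6]
force: [-0.0, -0.3, -2.6]
grip_width: 0.0114
grasp_force: 40.0
```

Request:
{"method": "drive_tool", "body": {"moves": [0,0,0.05,0,5,0,0,0.1,0,5,0,0,0.15,0,5,0,0,0.18,0,5,0,0,0.2,0,5]}}

```text
time_s: 5.45
tool_pos: [0.4401, 0.356, 0.1108]
tool_rot: [180.0, -0.0, 32.7]
force: [-0.1, 0.5, -3.3]
grip_width: 0.0116
grasp_force: 40.0
```

Request:
{"method": "drive_tool", "body": {"moves": [0,0,0.02,0,5,0,0,0.04,0,5]}}

```text
time_s: 5.7
tool_pos: [0.4402, 0.3565, 0.1104]
tool_rot: [-180.0, -0.1, 32.7]
force: [-2.6, -2.1, 7.9]
grip_width: 0.0113
grasp_force: 40.0
```

Request:
{"method": "drive_tool", "body": {"moves": [0,0,0.02,0,5,0,0,0.04,0,5]}}

```text
time_s: 5.95
tool_pos: [0.4406, 0.3568, 0.1105]
tool_rot: [180.0, -0.2, 32.7]
force: [-4.0, -3.7, 16.4]
grip_width: 0.0115
grasp_force: 40.0
```

Contact at 0.1105, as expected. I back off the press slightly and open.

Request:
{"method": "drive_tool", "body": {"moves": [0,0,-0.04,0,12,0,0,-0.04,0,20,0,0,-0.04,0,40,0,0,-0.04,0,60,0,0,-0.04,0,87]}}

```text
time_s: 6.58
tool_pos: [0.44, 0.3558, 0.1087]
tool_rot: [180.0, 0.0, 32.7]
force: [-0.7, -0.2, 0.1]
grip_width: 0.0422
grasp_force: 0.0
```

Request:
{"method": "drive_tool", "body": {"moves": [0,0,0,0,87,0,0,0,0,87,0,0,0,0,87,0,0,0,0,87]}}

```text
time_s: 7.08
tool_pos: [0.44, 0.3559, 0.109]
tool_rot: [180.0, -0.0, 32.7]
force: [0.2, 0.6, -0.3]
grip_width: 0.0813
grasp_force: 0.0
```

Request:
{"method": "drive_tool", "body": {"moves": [0,0,-0.5,0,87,0,0,-1.5,0,87,0,0,-3,0,87,0,0,-4.5,0,87,0,0,-4.5,0,87]}}

```text
time_s: 7.7
tool_pos: [0.4419, 0.358, 0.2951]
tool_rot: [-180.0, -0.6, 32.7]
force: [-0.1, -0.3, -0.8]
grip_width: 0.087
grasp_force: 0.0
```

Run:
```python
from h import *
def hsv(im): return cv2.cvtColor(im,cv2.COLOR_RGB2HSV)
o=env.get_obs();print(o["tool_pos"],o["tool_rot"],o["qpos"].round(1))
for n in("scene","side"):
    im,d,K,W=cam(n); np.savez(n+"2.npz",im=im,d=d,K=K,W=W); P=cloud(d,K,W);H=hsv(im);hu=H[...,0].astype(int);z=P[...,2]
    ws=(P[...,0]>.3)&(P[...,0]<1)&(abs(P[...,1])<.6)&(d>0)&(H[...,1]>120)
    for nm,m in(("orange",abs(hu-12)<5),("purple",abs(hu-145)<12),("yellow",abs(hu-27)<5)):
        m=m&ws&(z>.03)&(z<.17)&(P[...,1]<.05)
        k,l,s,_=cv2.connectedComponentsWithStats(m.astype(np.uint8))
        for i in range(1,k):
            if s[i,4]>25:
                q=P[l==i]; print(n,nm,s[i,4],q.min(0).round(3),q.max(0).round(3))
    q=P[ws&((hu<5)|(hu>175))&(z>.03)&(z<.087)&(np.hypot(P[...,0]-.44,P[...,1]-.356)<.1)]; print(n,"pot",len(q),q.min(0).round(3),q.max(0).round(3))
    q=P[(d>0)&(np.hypot(P[...,0]-.45,P[...,1]+.316)<.2)&(z>.09)&(z<.2)]; 
    if n=="side":
        r=np.hypot(q[:,0]-.45,q[:,1]+.316); a=np.degrees(np.arctan2(q[:,1]+.316,q[:,0]-.45))
        for lo in range(-180,180,20):
            s=(a>=lo)&(a<lo+20)&(r>.016); print(lo,s.sum(),r[s].min().round(3) if s.any() else "",end="; ")
cv2.imwrite("pics/s2.png",im[...,::-1])
```

```text
[0.4419197  0.35796386 0.2951226 ] [-179.95017534   -0.62923297   32.7054053 ] [ -25.7    7.4  -17.7   88.5    2.3   83.9 -100.8]
scene orange 278 [ 0.32  -0.188  0.031] [ 0.394 -0.119  0.112]
scene orange 31 [ 0.593 -0.042  0.062] [ 0.618 -0.012  0.127]
scene orange 66 [ 0.761 -0.08   0.077] [ 0.809 -0.048  0.092]
scene purple 41 [ 0.474 -0.344  0.035] [ 0.57  -0.238  0.121]
scene purple 27 [0.34  0.022 0.087] [0.348 0.05  0.122]
scene purple 415 [ 0.582 -0.279  0.03 ] [ 0.649 -0.217  0.087]
scene yellow 118 [ 0.436 -0.32   0.091] [ 0.46  -0.298  0.165]
scene pot 535 [0.414 0.323 0.038] [0.478 0.395 0.087]
side orange 30 [ 0.528 -0.096  0.11 ] [ 0.599 -0.061  0.131]
side orange 211 [ 0.758 -0.108  0.075] [ 0.81  -0.05   0.093]
side orange 703 [ 0.301 -0.204  0.031] [ 0.393 -0.136  0.104]
side purple 41 [ 0.534 -0.256  0.08 ] [ 0.57  -0.244  0.12 ]
side purple 705 [ 0.576 -0.299  0.03 ] [ 0.642 -0.237  0.085]
side yellow 187 [ 0.44  -0.328  0.089] [ 0.459 -0.304  0.163]
side pot 260 [0.41  0.311 0.039] [0.474 0.373 0.087]
-180 0 ; -160 0 ; -140 0 ; -120 0 ; -100 0 ; -80 0 ; -60 0 ; -40 0 ; -20 0 ; 0 125 0.151; 20 155 0.106; 40 3 0.107; 60 0 ; 80 0 ; 100 97 0.17; 120 141 0.172; 140 39 0.187; 160 0 ;
```

Request:
{"method": "drive_tool", "body": {"moves": [-0.3,0.8,0,0,87,-0.9,2.2,0,0,87,-1.4,3.6,0,0,87,-2,5,0,0,87,-2.5,6.3,0,0,87]}}

```text
time_s: 8.43
tool_pos: [0.4911, 0.0872, 0.2868]
tool_rot: [-179.9, 0.2, 32.7]
force: [1.2, -0.2, -0.6]
grip_width: 0.0869
grasp_force: 0.0
```

Request:
{"method": "drive_tool", "body": {"moves": [-0.7,1.2,0,0,87,-1.5,2.1,0,0,87,-2.4,3.1,0,0,87,-3.2,4.1,0,0,87,-4.1,5.1,0,0,87]}}

```text
time_s: 9.05
tool_pos: [0.4629, -0.1716, 0.2868]
tool_rot: [-179.9, 0.1, 32.7]
force: [1.1, -0.3, 0.0]
grip_width: 0.0871
grasp_force: 0.0
```

Request:
{"method": "drive_tool", "body": {"moves": [-0.8,1,0,0,87,-1.5,1.9,0,0,87,-2,2.5,0,0,87,-2.25,2.85,0,0,87,-2.25,2.85,0,0,87]}}

```text
time_s: 9.68
tool_pos: [0.4494, -0.3152, 0.2877]
tool_rot: [-179.9, 0.1, 32.6]
force: [0.4, 0.1, -0.1]
grip_width: 0.0868
grasp_force: 0.0
```

Run:
```python
from h import *
o=env.get_obs();print(o["tool_pos"],o["tool_rot"],o["qpos"].round(1))
im,d,K,W=cam("wrist"); cv2.imwrite("pics/w3.png",im[...,::-1]); H=cv2.cvtColor(im,cv2.COLOR_RGB2HSV);hu=H[...,0].astype(int);P=cloud(d,K,W);z=P[...,2]
m=(abs(hu-27)<6)&(H[...,1]>120)&(np.hypot(P[...,0]-.45,P[...,1]+.316)<.04)&(z>.09)&(d>0)
q=P[m].astype(np.float32);print(len(q))
if len(q): print(q.min(0),q.max(0)); t=q[q[:,2]>.157]; print(cv2.minEnclosingCircle(t[:,:2]))
q=P[(abs(z-.085)<.004)&(d>0)&(np.hypot(P[...,0]-.45,P[...,1]+.316)<.06)].astype(np.float32); print(len(q)); print(cv2.minAreaRect(q[:,:2]))
```

```text
[ 0.44942506 -0.31522122  0.28766467] [-1.79888403e+02  7.45995878e-02  3.26081928e+01] [ 13.2   4.5  20.4  92.5  -1.6  83.4 -23.7]
414
[ 0.4389268  -0.32433394  0.09010845] [ 0.4830026  -0.2974158   0.38720697]Traceback (most recent call last):
  File "<stdin>", line 6, in <module>
cv2.error: OpenCV(4.12.0) /io/opencv/modules/imgproc/src/shapedescr.cpp:201: error: (-215:Assertion failed) count >= 0 && (depth == CV_32F || depth == CV_32S) in function 'minEnclosingCircle'
```

View pics/w3.png

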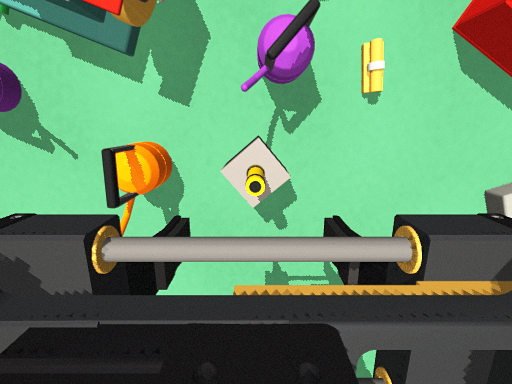

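Run:
```python
from h import *
im,d,K,W=cam("wrist"); P=cloud(d,K,W);z=P[...,2]
near=(d>0)&(np.hypot(P[...,0]-.45,P[...,1]+.316)<.055)
for lo,hi in((.08,.09),(.09,.13),(.13,.158),(.158,.167)):
    q=P[near&(z>lo)&(z<hi)].astype(np.float32);print(lo,len(q))
    if len(q)>4: print(cv2.minAreaRect(np.ascontiguousarray(q[:,:2])))
```

```text
0.08 2034
((0.44894102215766907, -0.31404465436935425), (0.07016635686159134, 0.07022431492805481), 72.9037094116211)
0.09 86
((0.4541003704071045, -0.31075626611709595), (0.010077164508402348, 0.02189316228032112), 32.567718505859375)
0.13 80
((0.45362067222595215, -0.30993321537971497), (0.010765861719846725, 0.02231270633637905), 39.848575592041016)
0.158 292
((0.44934505224227905, -0.3136766254901886), (0.020702600479125977, 0.020887896418571472), 83.51763153076172)
```

The view shows the stand at (256,172) with the pen top at (256,182). The stand fit is 70×70 mm, as described, and the pen is at (0.449, −0.314). The fingers have free space, so I descend.

Request:
{"method": "drive_tool", "body": {"moves": [0,0,1,0,87,0,0,2.2,0,87,0,0,3.4,0,87,0,0,4.3,0,87,0,0,4.75,0,70]}}

```text
time_s: 10.4
tool_pos: [0.4497, -0.3125, 0.097]
tool_rot: [-179.8, 0.0, 32.8]
force: [-0.2, 0.4, 0.1]
grip_width: 0.0827
grasp_force: 0.0
```

Request:
{"method": "drive_tool", "body": {"moves": [0,0,0,0,40,0,0,0,0,30,0,0,0,0,20,0,0,0,0,15,0,0,0,0,15], "squeeze": 35}}

```text
time_s: 11.02
tool_pos: [0.4502, -0.3151, 0.0994]
tool_rot: [180.0, -0.0, 32.7]
force: [0.8, -0.5, 0.9]
grip_width: 0.0349
grasp_force: 0.0
```

Request:
{"method": "drive_tool", "body": {"moves": [0,0,0,0,15,0,0,0,0,15,0,0,0,0,15]}}

```text
time_s: 11.4
tool_pos: [0.4499, -0.3148, 0.099]
tool_rot: [-180.0, 0.0, 32.7]
force: [-1.1, -0.1, 0.7]
grip_width: 0.0213
grasp_force: 35.0
```

Request:
{"method": "drive_tool", "body": {"moves": [0,0,-0.4,0,15,0,0,-1.3,0,15,0,0,-2.3,0,15,0,0,-3.3,0,15,0,0,-3.8,0,15]}}

```text
time_s: 12.02
tool_pos: [0.4509, -0.3158, 0.2548]
tool_rot: [179.7, -0.1, 32.7]
force: [0.3, 0.6, -1.9]
grip_width: 0.0213
grasp_force: 35.0
```

Run:
```python
from h import *
o=env.get_obs();print(o["tool_pos"],o["tool_rot"],o["force"],o["grasp_force"])
for n in("scene","side"):
    im,d,K,W=cam(n); P=cloud(d,K,W);z=P[...,2];H=cv2.cvtColor(im,cv2.COLOR_RGB2HSV);hu=H[...,0].astype(int)
    m=((hu<7)|(hu>173))&(H[...,1]>100)&(d>0)&(abs(z-.11)<.006)&(np.hypot(P[...,0]-.548,P[...,1]-.04)<.045)
    ii=np.argwhere(m); print(n,len(ii))
    if len(ii)>5:
        q=np.array([ray(u,v,.11,K,W)[:2] for v,u in ii],np.float32); print(cv2.minEnclosingCircle(q), q.mean(0), ii.mean(0)[::-1])
    q=P[(d>0)&(abs(z-.11)<.005)&(H[...,1]<60)&(H[...,2]>120)&(np.hypot(P[...,0]-.548,P[...,1]-.04)<.08)].astype(np.float32); print(cv2.minAreaRect(np.ascontiguousarray(q[:,:2])))
    cv2.imwrite(f"pics/{n}3.png",im[...,::-1])
```

```text
[ 0.45090083 -0.31584265  0.2547754 ] [ 1.79748242e+02 -1.42219708e-01  3.26827384e+01] [ 0.2596506   0.61146141 -1.91756151] 34.99762841966003
scene 27
((0.545330286026001, 0.03707939013838768), 0.014118894003331661) [0.546337   0.03770158] [265.66666667 203.74074074]
((0.5470848083496094, 0.03917669132351875), (0.11368981003761292, 0.11549177765846252), 9.914643287658691)
side 8
((0.5563443899154663, 0.03748592734336853), 0.006778903305530548) [0.5567329  0.03743463] [247.125 206.   ]
((0.5676366090774536, 0.05138866603374481), (0.07198213040828705, 0.11734158545732498), 18.069128036499023)
```

Request:
{"method": "drive_tool", "body": {"moves": [0.3,-0.4,0,0,15,0.8,-1.1,0,0,15,1.5,-2,0,0,15,2.2,-3,0,0,15,2.9,-4,0,0,15]}}

```text
time_s: 12.75
tool_pos: [0.4606, -0.1162, 0.2501]
tool_rot: [-180.0, 0.0, 32.7]
force: [0.7, 0.4, -0.8]
grip_width: 0.0213
grasp_force: 35.0
```

Request:
{"method": "drive_tool", "body": {"moves": [0.7,-0.9,0,0,15,1.3,-1.7,0,0,15,1.64,-2.15,0,0,15,1.64,-2.15,0,0,15,1.64,-2.15,0,0,15]}}

```text
time_s: 13.38
tool_pos: [0.4696, -0.0113, 0.2505]
tool_rot: [180.0, 0.1, 32.6]
force: [0.2, -0.6, -0.7]
grip_width: 0.0215
grasp_force: 35.0
```

Run:
```python
from h import *
o=env.get_obs();print(o["tool_pos"],o["tool_rot"],o["force"],o["grasp_force"])
im,d,K,W=cam("wrist"); P=cloud(d,K,W);z=P[...,2];H=cv2.cvtColor(im,cv2.COLOR_RGB2HSV);hu=H[...,0].astype(int)
m=((hu<7)|(hu>173))&(H[...,1]>100)&(d>0)&(abs(z-.11)<.008)&(np.hypot(P[...,0]-.548,P[...,1]-.04)<.04)
ii=np.argwhere(m); print(len(ii))
if len(ii)>5:
    q=np.array([ray(u,v,.11,K,W)[:2] for v,u in ii],np.float32); print(cv2.minEnclosingCircle(q), q.mean(0), ii.mean(0)[::-1])
q=P[(d>0)&(abs(z-.11)<.005)&(H[...,1]<60)&(H[...,2]>120)&(np.hypot(P[...,0]-.548,P[...,1]-.04)<.08)].astype(np.float32); print(cv2.minAreaRect(np.ascontiguousarray(q[:,:2])))
cv2.imwrite("pics/w4.png",im[...,::-1])
```

```text
[ 0.46962564 -0.01127781  0.25049581] [1.79981698e+02 6.26026817e-02 3.26158609e+01] [ 0.16393399 -0.64314613 -0.72938664] 34.99757916200906
532
((0.5478276610374451, 0.037289414554834366), 0.016053641214966774) [0.54794544 0.03754987] [257.03383459 100.20488722]
((0.5476306676864624, 0.037711720913648605), (0.1103452742099762, 0.11136113107204437), 11.668773651123047)
```

View pics/w4.png

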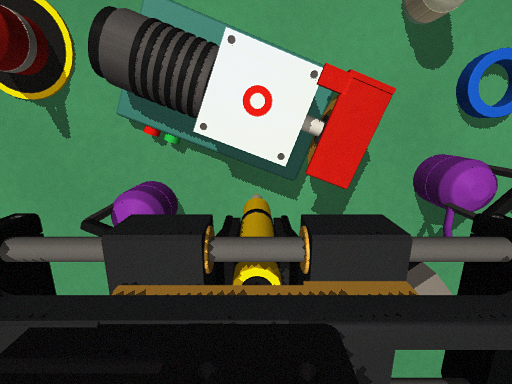

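The spot's ring is centred at (257,100), which gives (0.548, 0.0375) with radius 16 mm as described. The pen sits centred in the fingers. I go over the spot and down to just short of contact.

Request:
{"method": "drive_tool", "body": {"moves": [0.7,0.01,0,0,15,1.5,0.02,0,0,15,2.1,0.03,0,0,15,2.3,0.03,0,0,15,2.3,0.03,0,0,15]}}

```text
time_s: 14.05
tool_pos: [0.5478, 0.0378, 0.2506]
tool_rot: [-180.0, 0.1, 32.6]
force: [0.2, -0.4, -1.7]
grip_width: 0.0212
grasp_force: 35.0
```

Request:
{"method": "drive_tool", "body": {"moves": [0,0,0.4,0,15,0,0,0.8,0,15,0,0,1.05,0,15,0,0,1.1,0,15,0,0,1.1,0,15]}}

```text
time_s: 14.68
tool_pos: [0.5481, 0.0388, 0.207]
tool_rot: [180.0, -0.0, 32.7]
force: [0.5, 0.2, -0.2]
grip_width: 0.0213
grasp_force: 35.0
```

Run:
```python
from h import *
o=env.get_obs();print(o["tool_pos"],o["tool_rot"],o["force"],o["grasp_force"])
out=[]
for n in("scene","side"):
    im,d,K,W=cam(n); P=cloud(d,K,W)
    c=im[150:240,210:310]; out.append(cv2.resize(c,(400,360),interpolation=2))
    z=P[...,2];H=cv2.cvtColor(im,cv2.COLOR_RGB2HSV);hu=H[...,0].astype(int)
    q=P[(abs(hu-27)<6)&(H[...,1]>120)&(d>0)&(np.hypot(P[...,0]-.548,P[...,1]-.0375)<.03)&(z>.125)]
    print(n,len(q)); 
    if len(q)>3: print(q.min(0).round(3),q.max(0).round(3))
cv2.imwrite("pics/c5.png",np.hstack(out)[...,::-1])
```

```text
[0.54806925 0.03881584 0.20703724] [ 1.79991417e+02 -1.00487140e-02  3.27024595e+01] [ 0.51375794  0.23881624 -0.22967719] 34.997764667496085
scene 287
[0.539 0.023 0.161] [0.57  0.064 0.306]
side 155
[0.536 0.014 0.16 ] [0.555 0.045 0.257]
```

View pics/c5.png

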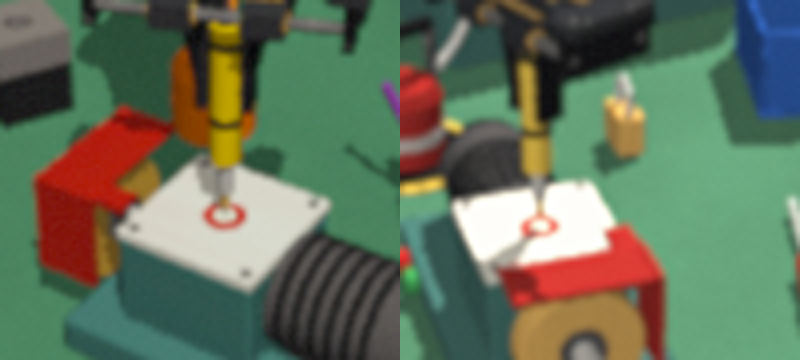

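In both views the pen is upright over the ring: tip (224,204) above ring (225,215) in scene, and tip (540,207) above ring (540,225) in side. The tip is about 10 mm above the spot, so I press slowly.

Request:
{"method": "drive_tool", "body": {"moves": [0,0,0.1,0,15,0,0,0.2,0,15,0,0,0.25,0,15,0,0,0.28,0,15,0,0,0.28,0,15]}}

```text
time_s: 15.4
tool_pos: [0.5479, 0.0389, 0.196]
tool_rot: [-180.0, 0.0, 32.7]
force: [-1.7, 0.4, 1.7]
grip_width: 0.0212
grasp_force: 35.0
```

Request:
{"method": "drive_tool", "body": {"moves": [0,0,0.025,0,15,0,0,0.05,0,15,0,0,0.05,0,15,0,0,0.05,0,15]}}

```text
time_s: 15.9
tool_pos: [0.548, 0.0389, 0.1938]
tool_rot: [-180.0, 0.0, 32.7]
force: [-1.7, -0.3, 1.4]
grip_width: 0.0216
grasp_force: 35.0
```

Request:
{"method": "drive_tool", "body": {"moves": [0,0,0.03,0,15,0,0,0.06,0,15,0,0,0.08,0,15,0,0,0.08,0,15,0,0,0.08,0,15]}}

```text
time_s: 16.52
tool_pos: [0.548, 0.0389, 0.1907]
tool_rot: [180.0, -0.0, 32.7]
force: [-1.9, -0.5, 3.4]
grip_width: 0.0212
grasp_force: 35.0
```

Run:
```python
from h import *
F=[]
for i in range(8):
    env.read_camera("side"); o=env.get_obs(); F.append(o["force"])
print(np.mean(F,0),np.std(F,0),o["tool_pos"])
im,d,K,W=cam("scene"); P=cloud(d,K,W);z=P[...,2];H=cv2.cvtColor(im,cv2.COLOR_RGB2HSV);hu=H[...,0].astype(int)
q=P[(abs(hu-27)<6)&(H[...,1]>120)&(d>0)&(np.hypot(P[...,0]-.548,P[...,1]-.0375)<.03)&(z>.125)]; print(np.sort(q[:,2])[:6])
out=[]
for n in("scene","side"):
    im,*_=cam(n); out.append(cv2.resize(im[150:240,210:310] if n=="side" else im[150:300,230:430],(400,300),interpolation=2))
cv2.imwrite("pics/c6.png",np.hstack(out)[...,::-1])
```

```text
[-1.76485916  0.1244325   3.60821795] [0.38875505 0.41648108 0.30970254] [0.54802178 0.03882772 0.19058265]
[0.14497912 0.14519034 0.14601231 0.14637215 0.14647355 0.14657128]
```

View pics/c6.png

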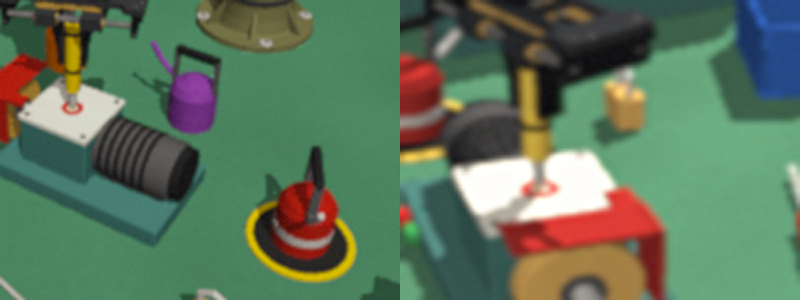

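The tip is on the spot in both views. It is pushed in about 5–6 mm at roughly 4.5 N, and the pot stands upright inside the yellow ring of the mat (scene crop (303,235)). I'm handing it in.

```bash
python3 -c "
from cell import env
print(env.sign_off())"
```

```text
the job is handed in; nothing more can be done
None
```

The job is handed in, and sign-off returned no verdict: the oil pot stands upright and released on the mat, and the pen is held upright on the spot with its tip pushed in about 5–6 mm at roughly 4.5 N.

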